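Move the sensor clip to the heated tub and set the thermostat sleeve to 7

ROBOT

A 7-joint arm with a two-finger parallel gripper is mounted at the origin on the work surface. World frame = base frame: x ahead of the robot, y to its left, z up, the work surface at z = 0. Lengths are in m, angles in degrees, forces in N, time in s.
With the tool pointing down it reaches from about 0.4 to 0.85 m from the base axis. Payload 6.9 kg.
Tool frame: the origin (TCP) lies midway between the tips of the shut fingers; the grasp point (between the pads) lies 19 mm behind it; z points along the fingers, y is the line along which they close (so a half turn about z gives the same grasp; the last joint's range is limited). The gripper opens to 85 mm and grips with 20 to 120 N. Pads are 22 mm wide; open, the fingers measure 114 mm over their backs; the gripper's body (76 mm by 85 mm) begins 54 mm behind the grasp point. The pads swing forward as they close: fully open they stand 13 mm farther back than shut.
Start: joints at [-68.955, 29.078, -13.613, 85.955, 7.202, 65.827, -8.869], TCP at [0.162, 0.604, 0.193] pointing down, gripper open.
Joint ranges: [-176.47, 176.47], [-13.61, 117.27], [-81.72, 77.17], [0.22, 143.17], [-87.28, 267.28], [10, 112.55], [-165.47, 165.47]. Speed limits (degrees/s): [136.94, 136.94, 180, 180, 180, 180, 180].

INTERFACE

Orientations are given as a 3x3 rotation matrix whose columns are the frame's x, y, z axes.
In Python, from bench import * gives the robot as it stands.
- The arm moves only by the shell command python3 -m inch 'ROWS' [FORCE]. ROWS is a JSON object of lists of equal length, an entry for each row: "twist": the turn, a rotation vector about the world's x, y, z in degrees, a list of three; "delta_pos": the shift along the world's x, y, z in cm, a list of three; "hand": the opening, from 0 (shut) to 1 (fully open). A call has exactly 5 rows; each row shifts and turns the commanded pose from where the row before left it; what a row does not reach is not made up. A row lasts 1/8 s, in which the tool goes at most 62.5 mm and 10.7 degrees, less where a joint would pass 70% of its speed; a pose out of reach is approached as far as the arm can. A call is refused whole if a number of a shift passes 6.25 or a number of a turn 10.7, either way. A call with a gripper value outside its range is refused whole. The fingers move at their own pace and stop on an object; FORCE is the grip in N (left out, the last holds). Time passes only in rows, so rows that do not move let the fingers close, or fill a call up. It gives the time, the measured TCP pose, the force, the opening and the grip force at its end, in the units of the state.
- observe(): the state, without advancing time (a new reading comes with each control period).
- get_image(name): name is "scene" or "side" or "wrist"; returns (picture, depth): 384x512x3 uint8, blue, green, red; 384x512 float32, m along the optical axis (not along the pixel's ray), 0 where there is no reading.
- calibration(name): a dict with "fx", "fy", "cx", "cy" (pixels), "cam_to_world" (4x4, takes a point from camera to world coordinates). Camera axes: x right, y down, z forward; pixel columns grow to the right and rows downward; lengths in m; the calibration is good to about 2 mm. A picture is of the moment at which its call begins: read the wrist's pose just before it. calibration takes no time and is no camera call; for the wrist camera it gives the pose at the moment of the call.
- hand_in(): hands the job in; it is judged then, once.
Trained networks look in the newest picture that a camera, given by its name, has taken for a name from the list of things; names that differ only in an ending like _2 or _b are one class to them, and where a whole thing is asked for, a point or a joint stands for the part that bears it (a point fixed in the world has none). Each returns a list of dicts, best first, with "p" (0 to 1); they miss things now and then, are a little off and sometimes report something else, mostly with a low value. They report only what shows in the picture. A call takes as long as a camera call. They do not tell look-alikes from the thing itself.
- search_frame(camera, name): "rect" ([left, top, right, bottom] in pixels, round what is visible of it).
The state is a dict: "time_s": time; "qpos": joint angles; "joint_vel": joint speeds; "effort": joint torques, N m; "tcp_pos": TCP position; "tcp_rot": TCP orientation; "contact_force": force on the tool from outside, world axes, zero at the start; "ft_torque": the same for the moment, N m; "width": finger opening in m; "grip_force": force on a finger pad.
Only numpy, scipy, OpenCV 4.12 (cv2) and the standard library are available. Lean on these libraries where they do the work, as an engineer would, in place of code of your own. Each camera call takes 0.05 s, during which the arm holds its last target. There are 200 camera calls.

TASK

The orange sensor clip is on the green divider of the unheated tub: squeeze it open, lift it off and clip it on the green divider of the tub on the red heating mat, near the middle, upright and pushed fully down. Only then set the thermostat to 7: its black sleeve is notched, so pull it up to turn it clockwise and leave it dropped fully home with the white line at 7. Leave everything else on the bench where it is.

Things in the scene. Friction and masses are not known exactly. Their poses are not given: they have to be found in the camera images.
- clip: orange sprung clip, jaws down, two flat tails up, loose, about 60 g; 71 mm tall, 22 mm wide along its x. Origin midway between the jaw tips; x along the edge it grips, y across it (jaws and tails face +-y), z up. A white sensor pod 22 x 18 x 30 mm sits on its +x end (x 12 to 35, z 27 to 57 mm)
- clip_tails (a point): between the tails, 56 mm above the jaw tips: where to grip, axes as the clip. The tails rise from pivots 31 mm above the jaw tips to 70 mm and splay to 40 mm over their tops when shut on a divider. Squeezed across y to their stops (about 7 N) they stand upright, 17 mm over both, and the jaw tips stand 21 mm apart. Let go, it springs shut
- clip_throat (a point): the clip's throat, 26 mm above the jaw tips, between the jaws: rests on the top edge of the divider when the clip is fully down. Axes as the clip
- tub_heat: the heated tub: clear tub 188 x 132 mm, rim 62 mm above the table, filled with stone chippings to 43 mm, standing on a red heating mat 200 x 150 x 6 mm. Fixed. A green divider 4 mm thick and 172 mm long stands along its middle, top edge 85 mm above the table. Origin at the centre of the underside, x along the divider
- tub_heat_edge (a point): middle of the top edge of the green divider of the heated tub; x along the divider, y across it, z up
- tub_plain: the unheated tub, where the clip starts: clear tub 188 x 132 mm, rim 62 mm above the table, filled with stone chippings to 43 mm, standing on a light grey board 200 x 150 x 6 mm. Fixed. A green divider 4 mm thick and 172 mm long stands along its middle, top edge 85 mm above the table. Origin at the centre of the underside, x along the divider
- tub_plain_edge (a point): middle of the top edge of the green divider of the unheated tub; x along the divider, y across it, z up
- thermostat: grey box 130 x 130 x 34 mm, fixed, with a round white dial plate (120 mm across, top 40 mm above the table), the black sleeve upright at its centre. Numerals 0 to 9 round the plate, clockwise from above, 24 degrees apart: 0 is 108 degrees anticlockwise (from above) from the box's +x, 9 is 108 degrees clockwise from it. Origin at the centre of the underside
- sleeve (a joint): turn of the sleeve, rad, growing clockwise from above: 0.4189 x the number its white line points to (2.932 at 7; end stops just past 0 and 9). A notch at each number locks it while it is down; it turns only while pulled straight up about 9 mm, and a spring (5 to 8 N) drops it into the notch when let down near a number
- sleeve_lift (a joint): how far the sleeve is pulled up, m: 0 fully down, 0.012 at the stop; free to turn from about 0.007
- sleeve_grip (a point): on the sleeve's axis, 26 mm above the dial plate with the sleeve down: the height to grip. The sleeve is a ribbed black cylinder 44 mm across, from 1 to 42 mm above the plate, with a white line on its top and side. Turns and rises with it
- pot: small terracotta pot, 64 mm across, 58 mm tall. Bystander, loose; origin at its underside unless said
- spore_jar: small amber jar, 44 mm across, 70 mm tall. Bystander, loose; origin at its underside unless said
- mug: blue mug, 80 mm across, 90 mm tall. Bystander, loose; origin at its underside unless said
- brush: wooden brush lying down, 170 mm long; origin about its middle. Bystander, loose; origin at its underside unless said
- labels: flat stack of green plant labels 120 x 30 x 12 mm. Bystander, loose; origin at its underside unless said
- tin: small aluminium tin 60 x 45 x 30 mm. Bystander, loose; origin at its underside unless said
- saucer: terracotta saucer, 110 mm across, 18 mm tall. Bystander, loose; origin at its underside unless said
There are look-alikes about, which are no part of the job. What is shaped like the thermostat but purple is not meant.

How it is judged (in metres and radians):
On the way, in this order (a step that is already met when the one before it is completed fails the run):
1. the clip is fully down on the heated tub's divider and released (x of clip_throat in the frame of tub_heat_edge between -0.06 and 0.06 m and y of clip_throat in the frame of tub_heat_edge between -0.005 and 0.005 m and z of clip_throat in the frame of tub_heat_edge between -0.005 and 0.005 m and angle between clip's own z axis and vertical below 0.2 rad and angle between the x axis of clip and the x axis of tub_heat_edge, either way round below 0.2 rad and contact force between the fingers and clip below 0.3 N and linear speed of clip below 0.03 m/s), for 0.2 s.
2. the sleeve is down in the notch at 7 (value of joint sleeve between 2.8322 and 3.0322 rad and value of joint sleeve_lift below 0.0025 m and contact force between the fingers and sleeve below 0.3 N), for 0.2 s.
At the end, for the whole second after the job is handed in: The clip sits upright on the heated tub's divider (throat within 5 mm of the top edge in height and across, within 60 mm of its middle, tilted and turned less than 0.2 rad), released and at rest; the sleeve stands at 7 (within 0.1 rad), dropped home (lift under 2.5 mm) and released (all of step 1 and all of step 2); the robot touches nothing.
It fails at once if a bystander is pushed more than 30 mm (distance of any of pot, spore_jar, mug, brush, labels, tin, saucer from where it was at the start of the episode above 0.03 m).
It fails at once if the sleeve is turned before the clip is on the heated tub (value of joint sleeve above 1.50797 rad and not (x of clip_throat in the frame of tub_heat_edge between -0.06 and 0.06 m and y of clip_throat in the frame of tub_heat_edge between -0.005 and 0.005 m and z of clip_throat in the frame of tub_heat_edge between -0.005 and 0.005 m)).
It also fails if it takes over 64 s, if anything falls off the work surface, if the arm or the gripper's body presses on something with over 40 N, if the wrist force passes 120 N, or if a joint passes its speed limit or range.

## Working session

There is one attempt and no reset: what is moved stays moved. The work goes in short steps, Python scripts to look and compute and a shell command to move; the robot and the scene stay as the last step left them, time stands still between calls to the robot, and variables do not carry over. Pictures are saved under pics/ and viewed, at most 10 in all, crops included, and the job is handed in when it is done.

```bash
mkdir -p pics; ls; python3 - <<'E'
from bench import *
import cv2
for n in ("scene","side"):
    im,d=get_image(n); cv2.imwrite(f"pics/{n}0.png",im)
    import numpy as np
    np.save(f"pics/{n}0d.npy",d)
    for t in ("clip","tub_heat","tub_plain","thermostat","sleeve"):
        for r in search_frame(n,t)[:3]: print(n,t,[round(x) for x in r["rect"]],round(r["p"],2))
s=observe();print(s["time_s"],s["tcp_rot"],s["width"])
E
```

```text
pics
scene clip [290, 258, 308, 277] 0.7
scene tub_heat [186, 119, 254, 177] 0.59
scene tub_heat [289, 255, 308, 278] 0.59
scene tub_plain [241, 182, 261, 205] 0.71
scene tub_plain [252, 237, 336, 325] 0.64
scene thermostat [248, 96, 293, 136] 0.76
scene thermostat [228, 177, 280, 227] 0.73
scene thermostat [156, 191, 171, 210] 0.58
scene sleeve [244, 183, 261, 202] 0.6
scene sleeve [265, 96, 277, 112] 0.46
side clip [285, 155, 302, 170] 0.48
side clip [223, 138, 238, 154] 0.47
side clip [212, 238, 243, 256] 0.44
side tub_heat [250, 220, 323, 284] 0.79
side tub_heat [248, 189, 258, 206] 0.41
side tub_plain [206, 138, 263, 180] 0.64
side thermostat [192, 265, 248, 318] 0.93
side thermostat [233, 192, 276, 224] 0.61
side sleeve [214, 271, 227, 290] 0.76
side sleeve [204, 138, 264, 179] 0.57
side sleeve [255, 294, 298, 336] 0.54
0.6 [[-9.65915041e-01  2.58859295e-01  7.50447202e-06]
 [ 2.58859294e-01  9.65915039e-01 -5.61162027e-05]
 [-2.17748830e-05 -5.22608819e-05 -9.99999998e-01]] 0.0852430088772554
```

```bash
python3 - <<'E'
import cv2
a=cv2.imread("pics/scene0.png");cv2.imwrite("pics/sc2.png",cv2.resize(a[80:350,130:400],(800,600)) if 0 else cv2.resize(a[80:350,120:400],None,fx=2.2,fy=2.2,interpolation=cv2.INTER_CUBIC)[:600,:800])
a=cv2.imread("pics/side0.png");cv2.imwrite("pics/sd2.png",cv2.resize(a[110:350,130:400],None,fx=2.4,fy=2.4,interpolation=cv2.INTER_CUBIC)[:600,:800])
E
```

```text
(no output)
```

View pics/sc2.png

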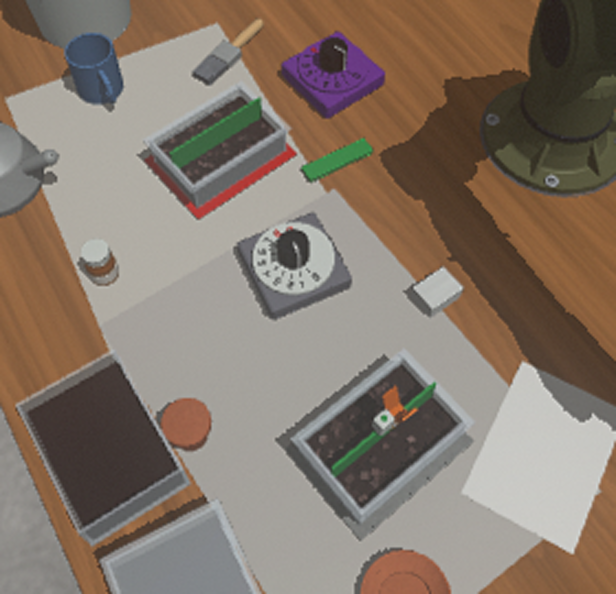

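View pics/sd2.png

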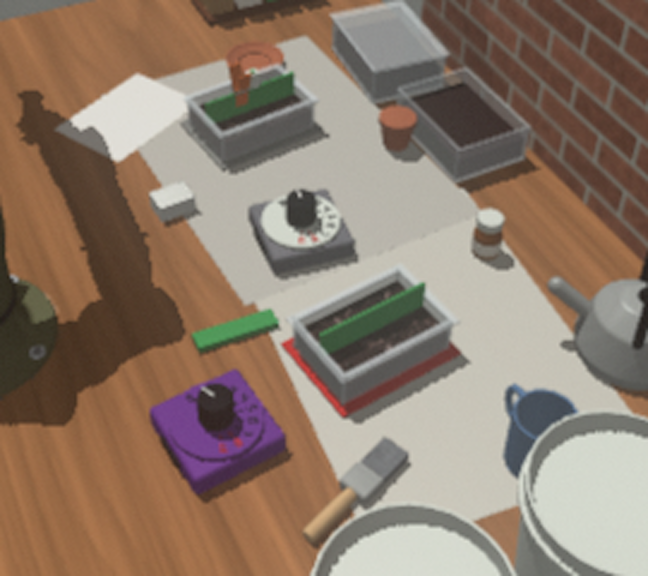

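The scene view shows the clip at about (297,268) on the plain tub's divider, with its pod toward the image's lower left. The heated tub on the red mat is at (220,148), the grey thermostat at (253,203), and the purple look-alike at (270,115). Next I'll localize these with colour and depth.

```bash
cat > h.py <<'E'
import numpy as np, cv2
def cloud(d,c):
    v,u=np.mgrid[:d.shape[0],:d.shape[1]]
    P=np.stack([(u-c["cx"])/c["fx"]*d,(v-c["cy"])/c["fy"]*d,d],-1)
    M=np.array(c["cam_to_world"]); return P@M[:3,:3].T+M[:3,3]
def masks(im):
    h=cv2.cvtColor(im,cv2.COLOR_BGR2HSV).astype(int);H,S,V=h[...,0],h[...,1],h[...,2]
    return dict(green=(H>45)&(H<80)&(S>110),orange=(H>5)&(H<18)&(S>190)&(V>120),red=((H<5)|(H>174))&(S>150),black=(V<45),white=(S<30)&(V>190))
def proj(p,c):
    M=np.linalg.inv(np.array(c["cam_to_world"])); q=M[:3,:3]@np.array(p)+M[:3,3]
    return q[0]/q[2]*c["fx"]+c["cx"],q[1]/q[2]*c["fy"]+c["cy"]
E
python3 - <<'E'
from bench import *
from h import *
np.set_printoptions(precision=4,suppress=True)
for n in ("scene","side"):
    im=cv2.imread(f"pics/{n}0.png");d=np.load(f"pics/{n}0d.npy");c=calibration(n);W=cloud(d,c);m=masks(im)
    ok=d>0
    for k,zl,zh in (("green",.07,.095),("orange",.05,.15),("red",0,.02),("black",.06,.1),("white",.034,.046)):
        mm=(m[k]&ok&(W[...,2]>zl)&(W[...,2]<zh)).astype(np.uint8)
        N,L,st,_=cv2.connectedComponentsWithStats(mm,connectivity=8)
        for i in range(1,N):
            if st[i,4]<12: continue
            P=W[L==i]; 
            (cx,cy),(w,h),a=cv2.minAreaRect((P[:,:2]*1000).astype(np.float32))
            print(n,k,st[i,4],"c",P.mean(0),"rect",np.round([cx,cy,w,h,a],1),"z",P[:,2].min(),P[:,2].max())
E
```

```text
scene green 50 c [ 0.4921 -0.2501  0.0853] rect [ 493.8 -249.9  166.5    7.7    7.8] z 0.0763404295232698 0.09015457706819341
scene green 28 c [0.481  0.2713 0.0848] rect [480.8 270.9  46.7   3.8   7.7] z 0.07496593083346392 0.08984598219674111
scene green 41 c [0.591 0.286 0.085] rect [591.1 285.9  67.9   3.3   6.6] z 0.07579402367043231 0.0882422194991791
scene red 198 c [ 0.49   -0.1835  0.0067] rect [ 483.7 -187.7  195.5   32.1    5.2] z 0.002028486215855718 0.012283300727760516
scene black 98 c [-0.5386  0.0038  0.0799] rect [-545.4    1.2   30.    31.4   90. ] z 0.060428442522224346 0.099590722631266
scene black 57 c [0.0622 0.0067 0.0803] rect [ 57.3   5.2  32.  116.5   4.4] z 0.07378181631912739 0.0857311635759005
scene white 26 c [ 0.4562 -0.0358  0.0407] rect [457.5 -33.4  16.1  56.5  26.4] z 0.0371853482513167 0.0430593655617042
scene white 174 c [0.5173 0.0064 0.0406] rect [506.1   5.   81.7 112.6  57.9] z 0.03574317084915202 0.0449567842450338
side red 89 c [ 0.3996 -0.2654  0.0042] rect [ 399.1 -265.3   15.3  143.2    6.1] z 0.0003552682203888935 0.010917680454832546
side black 97 c [ 0.0179 -0.0584  0.0774] rect [ 16.1 -49.9 129.2  47.5  19.6] z 0.06138982543922822 0.08695055425604226
side white 151 c [ 0.4655 -0.0043  0.0382] rect [464.5  -2.7 100.7  40.1  87.7] z 0.03403295766007686 0.04528631349885215
side white 62 c [ 0.5373 -0.0284  0.0382] rect [538.1 -28.   94.4  28.   60.7] z 0.03457873597028405 0.04325871382046431
```

```bash
python3 -m inch '{"twist":[[0,0,2.2],[0,0,2.2],[0,0,2.2],[0,0,2.2],[0,0,2.2]],"delta_pos":[[3.2,-3.3,1.5],[3.6,-3.3,1.5],[3.6,-3.3,1.5],[3.6,-3.3,1],[3.6,-3.3,0.5]],"hand":[1,1,1,1,1]}' 20
python3 -m inch '{"twist":[[0,0,2.2],[0,0,2.2],[0,0,2.2],[0,0,2.2],[0,0,2.2]],"delta_pos":[[3.6,-3.3,0],[3.6,-3.3,0],[3.6,-3.3,0],[3.6,-3.3,0],[3.2,-3.0,0]],"hand":[1,1,1,1,1]}'
python3 -m inch '{"twist":[[0,0,0],[0,0,0],[0,0,0],[0,0,0],[0,0,0]],"delta_pos":[[0,0,0],[0,0,0],[0,0,0],[0,0,0],[0,0,0]],"hand":[1,1,1,1,1]}'
cat > w.py <<'E'
from bench import *
from h import *
import sys
np.set_printoptions(precision=4,suppress=True)
c=calibration("wrist");s=observe();im,d=get_image("wrist")
cv2.imwrite(f"pics/{sys.argv[1]}.png",im);W=cloud(d,c);m=masks(im)
print(s["time_s"],s["tcp_pos"],"rot",s["tcp_rot"].ravel() if hasattr(s["tcp_rot"],"ravel") else s["tcp_rot"])
for k,zl,zh in (("green",.082,.090),("orange",.122,.14),("orange",.07,.15),("black",.065,.1),("white",.1,.13),("white",.076,.086)):
    mm=(m[k]&(d>0)&(W[...,2]>zl)&(W[...,2]<zh)).astype(np.uint8)
    N,L,st,_=cv2.connectedComponentsWithStats(mm,connectivity=8)
    for i in range(1,N):
        if st[i,4]<40: continue
        P=W[L==i];r=cv2.minAreaRect((P[:,:2]*1000).astype(np.float32))
        l=cv2.fitLine(P[:,:2].astype(np.float32),cv2.DIST_L2,0,.01,.01).ravel()
        print(k,zl,st[i],P.mean(0),"rect",np.round([*r[0],*r[1],r[2]],1),"line",np.degrees(np.arctan2(l[1],l[0])),"z",P[:,2].min(),P[:,2].max())
E
python3 w.py w1
```

```text
time_s: 1.23
tcp_pos: [0.339, 0.4377, 0.2535]
tcp_rot: [[-0.998, 0.069, 0.001], [0.069, 0.998, 0.001], [-0.001, 0.001, -1.0]]
contact_force: [0.8, 0.9, -0.1]
width: 0.0851
grip_force: 0.0
time_s: 1.85
tcp_pos: [0.5151, 0.2752, 0.2528]
tcp_rot: [[-0.992, -0.122, 0.0], [-0.122, 0.992, -0.0], [-0.0, -0.0, -1.0]]
contact_force: [1.1, -0.3, 0.1]
width: 0.0849
grip_force: 0.0
time_s: 2.48
tcp_pos: [0.5134, 0.2773, 0.2528]
tcp_rot: [[-0.992, -0.123, 0.0], [-0.123, 0.992, 0.0], [-0.0, 0.0, -1.0]]
contact_force: [-1.0, -0.1, -0.3]
width: 0.0852
grip_force: 0.0
2.475 [0.5134 0.2773 0.2528] rot [-0.9924 -0.1229  0.0001 -0.1229  0.9924  0.0001 -0.0002  0.0001 -1.    ]
green 0.082 [253 118   4  47 152] [0.4844 0.2706 0.0849] rect [484.5 270.6  55.7   3.8   7. ] line 8.486801 z 0.08205514183018009 0.08804076442596326
green 0.082 [254 207   4  40 105] [0.5958 0.2854 0.0849] rect [597.8 285.5  57.4   3.9   9.2] line 9.393335 z 0.08338784024322421 0.08644566216771077
orange 0.122 [238 171   5  20  77] [0.5256 0.259  0.127 ] rect [525.5 259.4  21.1   4.3   6.3] line 6.659581 z 0.12203230426350431 0.12978158383888844
orange 0.07 [238 165  24  26 362] [0.524  0.2676 0.1072] rect [523.8 270.3  22.5  26.3   6.3] line -53.633503 z 0.09319323555759346 0.12978158383888844
black 0.065 [  10  108   46   37 1215] [ 0.4988 -0.004   0.0797] rect [499.7  -6.4  43.   43.7  61.7] line -46.831566 z 0.06504653013685319 0.08419409723165294
white 0.1 [251 191  11  13  79] [0.5451 0.2807 0.1158] rect [546.1 280.1  15.8  12.    7.2] line 15.192967 z 0.11421392310889422 0.1172705094557226
```

View pics/w1.png

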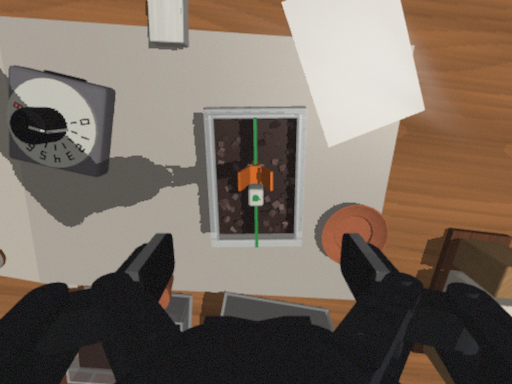

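```bash
python3 -m inch '{"twist":[[0,0,0.2],[0,0,0],[0,0,0],[0,0,0],[0,0,0]],"delta_pos":[[0.75,-0.1,-4],[0,0,-4],[0,0,-4],[0,0,-2.4],[0,0,-1]],"hand":[1,1,1,1,1]}'
python3 -m inch '{"twist":[[0,0,0],[0,0,0],[0,0,0],[0,0,0],[0,0,0]],"delta_pos":[[0,0,0],[0,0,0],[0,0,0],[0,0,0],[0,0,0]],"hand":[0.6,0.4,0.2,0,0]}' 25
python3 -m inch '{"twist":[[0,0,0],[0,0,0],[0,0,0],[0,0,0],[0,0,0]],"delta_pos":[[0,0,0],[0,0,0],[0,0,0],[0,0,0],[0,0,0]],"hand":[0,0,0,0,0]}'
```

```text
time_s: 3.15
tcp_pos: [0.5206, 0.2754, 0.0973]
tcp_rot: [[-0.992, -0.126, -0.002], [-0.126, 0.992, -0.001], [0.002, -0.001, -1.0]]
contact_force: [-0.1, 0.2, 0.8]
width: 0.0852
grip_force: 0.0
time_s: 3.78
tcp_pos: [0.5214, 0.2758, 0.099]
tcp_rot: [[-0.992, -0.125, 0.0], [-0.125, 0.992, 0.0], [-0.0, 0.0, -1.0]]
contact_force: [-0.2, -0.2, -0.2]
width: -0.0001
grip_force: 0.0
time_s: 4.4
tcp_pos: [0.5213, 0.2757, 0.0987]
tcp_rot: [[-0.992, -0.125, -0.0], [-0.125, 0.992, -0.0], [0.0, -0.0, -1.0]]
contact_force: [-0.0, -0.2, -0.6]
width: -0.0004
grip_force: 0.0
```

```bash
python3 w.py w2; python3 - <<'E'
from bench import *
import cv2
im,d=get_image("scene"); a=cv2.resize(im[200:350,220:370],(500,500),interpolation=cv2.INTER_CUBIC)
w=cv2.imread("pics/w2.png")[0:384,130:400]
cv2.imwrite("pics/s2.png",cv2.hconcat([a,cv2.resize(w,(300,500))]))
E
```

```text
4.4 [0.5213 0.2757 0.0987] rot [-0.9921 -0.1254 -0.     -0.1254  0.9921 -0.      0.     -0.     -1.    ]
green 0.082 [254 114   7  81 460] [0.4829 0.2707 0.085 ] rect [484.6 270.8  56.1   4.2   8. ] line 7.5780125 z 0.08344551524063429 0.08715315322050282
green 0.082 [256 299   5  21  86] [0.6103 0.2881 0.0851] rect [611.  287.8  20.    3.3   7.3] line 7.531163 z 0.083765803495126 0.08639052723443394
orange 0.122 [286 216   5  34 114] [0.5194 0.2941 0.1284] rect [520.6 294.   21.    2.6   9.3] line 9.559555 z 0.12699712167652383 0.13024442069191536
orange 0.07 [239 198  30  13 230] [0.5159 0.2738 0.096 ] rect [516.3 273.1   8.8  19.3   4.2] line -87.12948 z 0.09359882829944252 0.11134860905420951
orange 0.07 [286 216   5  34 114] [0.5194 0.2941 0.1284] rect [520.6 294.   21.    2.6   9.3] line 9.559555 z 0.12699712167652383 0.13024442069191536
```

View pics/s2.png

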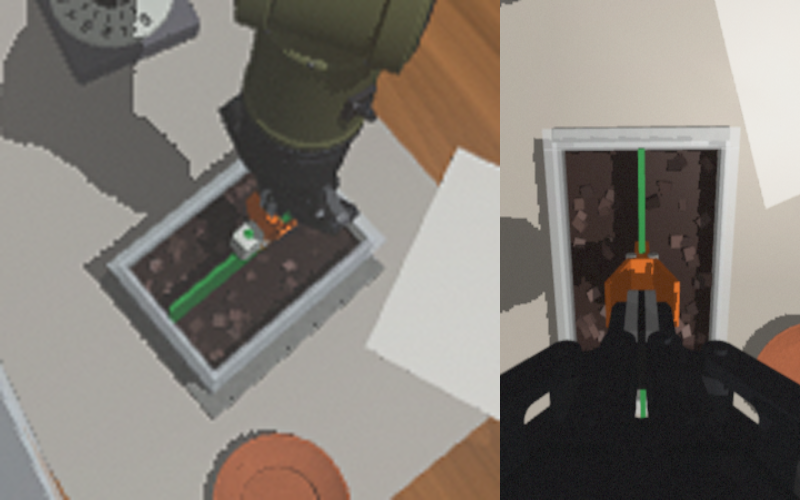

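```bash
python3 - <<'E'
from bench import *
from h import *
c=calibration("wrist");im,d=get_image("wrist");W=cloud(d,c);m=masks(im)
cv2.imwrite("pics/z.png",cv2.resize(im[220:384,170:370],None,fx=3.6,fy=3.6,interpolation=cv2.INTER_CUBIC)[:600])
a=np.radians(7.3);R=np.array([[np.cos(a),np.sin(a),0],[-np.sin(a),np.cos(a),0],[0,0,1]])
L=(W-np.array([.523,.2757,.059]))@R.T*1000
for v in range(240,345,8):
    print(v,[ (u,*np.round(L[v,u]).astype(int),"O" if m["orange"][v,u] else "-") for u in range(232,292,7)])
E
```

```text
240 [(232, np.int64(-8), np.int64(-12), np.int64(95), '-'), (239, np.int64(-8), np.int64(-9), np.int64(95), '-'), (246, np.int64(-13), np.int64(-5), np.int64(104), '-'), (253, np.int64(-13), np.int64(-2), np.int64(104), '-'), (260, np.int64(-12), np.int64(2), np.int64(103), '-'), (267, np.int64(-12), np.int64(5), np.int64(103), '-'), (274, np.int64(-8), np.int64(9), np.int64(95), '-'), (281, np.int64(-8), np.int64(12), np.int64(95), '-'), (288, np.int64(4), np.int64(19), np.int64(70), 'O')]
248 [(232, np.int64(-8), np.int64(-11), np.int64(103), '-'), (239, np.int64(-9), np.int64(-8), np.int64(104), '-'), (246, np.int64(-12), np.int64(-4), np.int64(111), '-'), (253, np.int64(-13), np.int64(-1), np.int64(112), '-'), (260, np.int64(-13), np.int64(2), np.int64(112), '-'), (267, np.int64(-13), np.int64(5), np.int64(112), '-'), (274, np.int64(-8), np.int64(8), np.int64(103), '-'), (281, np.int64(-9), np.int64(11), np.int64(104), '-'), (288, np.int64(10), np.int64(19), np.int64(69), '-')]
256 [(232, np.int64(-15), np.int64(-10), np.int64(122), '-'), (239, np.int64(-15), np.int64(-7), np.int
[... 5220 characters left out ...]
.int64(3), np.int64(160), '-'), (274, np.int64(-12), np.int64(5), np.int64(160), '-'), (281, np.int64(-18), np.int64(6), np.int64(165), '-'), (288, np.int64(-18), np.int64(8), np.int64(166), '-')]
344 [(232, np.int64(-15), np.int64(-6), np.int64(165), '-'), (239, np.int64(-13), np.int64(-4), np.int64(163), '-'), (246, np.int64(-13), np.int64(-3), np.int64(163), '-'), (253, np.int64(-12), np.int64(-1), np.int64(162), '-'), (260, np.int64(-12), np.int64(1), np.int64(162), '-'), (267, np.int64(-13), np.int64(3), np.int64(163), '-'), (274, np.int64(-12), np.int64(5), np.int64(162), '-'), (281, np.int64(-16), np.int64(6), np.int64(166), '-'), (288, np.int64(-19), np.int64(7), np.int64(169), '-')]
```

View pics/z.png

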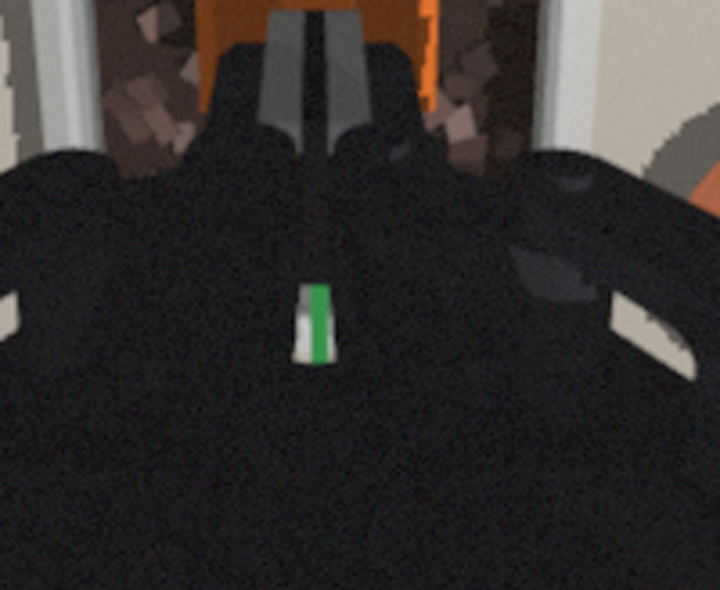

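```bash
python3 - <<'E'
from bench import *
from h import *
c=calibration("wrist");s=observe();im,d=get_image("wrist");W=cloud(d,c);m=masks(im)
a=np.radians(7.3);R=np.array([[np.cos(a),np.sin(a),0],[-np.sin(a),np.cos(a),0],[0,0,1]])
L=(W-np.array([.523,.2757,.059]))@R.T*1000
print("tcp px",proj(s["tcp_pos"],c),"cam",np.array(c["cam_to_world"])[:3,3])
for z in (.099,.107,.115,.13,.15): print(z,proj(s["tcp_pos"]*np.array([1,1,0])+[-.011,0,z],c))
for v in range(190,246,4):
    print(v,[(u,*[int(q) for q in np.round(L[v,u])],"O" if m["orange"][v,u] else "-") for u in (240,248,256,264,272)])
E
```

```text
tcp px (np.float64(256.9392554695136), np.float64(212.25760268858897)) cam [0.45286099 0.26715303 0.27991711]
0.099 (np.float64(258.9665245630844), np.float64(197.27910601211903))
0.107 (np.float64(259.04899825530816), np.float64(201.05020298439854))
0.115 (np.float64(259.1387448622015), np.float64(205.153852868412))
0.13 (np.float64(259.3302736660808), np.float64(213.9114781539911))
0.15 (np.float64(259.64668177870584), np.float64(228.37919074636554))
190 [(240, 0, -15, -21, '-'), (248, -1, -8, -19, '-'), (256, -14, 0, 26, '-'), (264, -1, 6, -18, '-'), (272, 0, 14, -19, '-')]
194 [(240, 4, -15, -20, '-'), (248, -11, -6, 28, '-'), (256, -11, 0, 27, '-'), (264, -11, 5, 29, '-'), (272, 3, 14, -19, '-')]
198 [(240, 8, -15, -21, '-'), (248, -11, -6, 36, '-'), (256, -11, 0, 36, 'O'), (264, -11, 5, 36, '-'), (272, 6, 13, -15, '-')]
202 [(240, -11, -11, 45, '-'), (248, -8, -6, 36, 'O'), (256, -8, 0, 35, 'O'), (264, -8, 5, 36, '-'), (272, -11, 10, 44, '-')]
206 [(240, -10, -11, 51, 'O'), (248, -5, -6, 35, 'O'), (256, -5, 0, 37, 'O'), (264, -5, 5, 36, '-'), (272, -8, 10, 46, '-')]
210 [(240, 
[... 409 characters left out ...]
256, -13, 0, 83, '-'), (264, -12, 4, 82, '-'), (272, 3, 10, 46, '-')]
226 [(240, 3, -11, 51, '-'), (248, -12, -4, 87, '-'), (256, -12, 0, 87, '-'), (264, -12, 4, 87, '-'), (272, 6, 10, 46, '-')]
230 [(240, 6, -11, 51, '-'), (248, -13, -4, 93, '-'), (256, -13, 0, 93, '-'), (264, -12, 4, 92, '-'), (272, 8, 10, 47, '-')]
234 [(240, -9, -8, 89, '-'), (248, -12, -4, 97, '-'), (256, -13, 0, 97, '-'), (264, -12, 4, 97, '-'), (272, -9, 8, 89, '-')]
238 [(240, -8, -8, 93, '-'), (248, -12, -4, 101, '-'), (256, -13, 0, 102, '-'), (264, -13, 4, 102, '-'), (272, -9, 8, 94, '-')]
242 [(240, -8, -8, 97, '-'), (248, -12, -4, 105, '-'), (256, -12, 0, 105, '-'), (264, -12, 3, 105, '-'), (272, -8, 8, 98, '-')]
```

The fingertips really end about 40 mm above the reported TCP: the depth image puts the tips at z≈0.139 while the reading is 0.099. The x and y values agree. They closed in the air above the tails, so nothing was disturbed. I'll open and go 40 mm lower.

```bash
python3 -m inch '{"twist":[[0,0,0],[0,0,0],[0,0,0],[0,0,0],[0,0,0]],"delta_pos":[[0,0,0],[0,0,0],[0,0,0],[0,0,0],[0,0,0]],"hand":[1,1,1,1,1]}' 20
python3 -m inch '{"twist":[[0,0,0],[0,0,0],[0,0,0],[0,0,0],[0,0,0]],"delta_pos":[[0,0,-1],[0,0,-1],[0,0,-1],[0,0,-0.5],[0,0,-0.5]],"hand":[1,1,1,1,1]}'
python3 -m inch '{"twist":[[0,0,0],[0,0,0],[0,0,0],[0,0,0],[0,0,0]],"delta_pos":[[0,0,0],[0,0,0],[0,0,0],[0,0,0],[0,0,0]],"hand":[0.6,0.4,0.2,0,0]}'
python3 -m inch '{"twist":[[0,0,0],[0,0,0],[0,0,0],[0,0,0],[0,0,0]],"delta_pos":[[0,0,0],[0,0,0],[0,0,0],[0,0,0],[0,0,0]],"hand":[0,0,0,0,0]}'
python3 - <<'E'
from bench import *
from h import *
c=calibration("wrist");s=observe();im,d=get_image("wrist");W=cloud(d,c);m=masks(im)
a=np.radians(7.3);R=np.array([[np.cos(a),np.sin(a),0],[-np.sin(a),np.cos(a),0],[0,0,1]])
L=(W-np.array([.523,.2757,.059]))@R.T*1000
im2,_=get_image("scene"); A=cv2.resize(im2[220:320,250:350],(400,400),interpolation=cv2.INTER_CUBIC)
cv2.imwrite("pics/g.png",cv2.hconcat([A,cv2.resize(im[150:350,156:356],(400,400),interpolation=cv2.INTER_CUBIC)]))
for v in range(190,240,5):
    print(v,[(u,*[int(q) for q in np.round(L[v,u])],"O" if m["orange"][v,u] else "-") for u in (240,248,256,264,272)])
E
```

```text
time_s: 5.22
tcp_pos: [0.5213, 0.2757, 0.0987]
tcp_rot: [[-0.992, -0.125, -0.0], [-0.125, 0.992, 0.0], [0.0, 0.0, -1.0]]
contact_force: [-0.4, -0.2, 0.3]
width: 0.0853
grip_force: 0.0
time_s: 5.85
tcp_pos: [0.5213, 0.2757, 0.0582]
tcp_rot: [[-0.992, -0.125, -0.0], [-0.125, 0.992, -0.0], [0.0, -0.0, -1.0]]
contact_force: [-0.2, -0.0, 0.4]
width: 0.0855
grip_force: 0.0
time_s: 6.48
tcp_pos: [0.522, 0.2762, 0.0597]
tcp_rot: [[-0.992, -0.125, 0.002], [-0.125, 0.992, 0.001], [-0.002, 0.001, -1.0]]
contact_force: [-0.1, 0.2, 5.5]
width: 0.0162
grip_force: 23.9
time_s: 7.1
tcp_pos: [0.522, 0.2762, 0.0597]
tcp_rot: [[-0.992, -0.125, 0.002], [-0.125, 0.992, 0.001], [-0.002, 0.001, -1.0]]
contact_force: [-0.6, 0.0, 5.6]
width: 0.0163
grip_force: 23.9
190 [(240, -11, -12, -20, '-'), (248, -11, -6, -18, '-'), (256, -24, 0, 26, '-'), (264, -11, 6, -20, '-'), (272, -11, 12, -19, '-')]
195 [(240, -7, -12, -20, '-'), (248, -7, -6, -19, '-'), (256, -70, 1, 182, '-'), (264, -7, 6, -19, '-'), (272, -7, 12, -20, '-')]
200 [(240, -11, -11, 5, '-'), (248, -3, -6, -19, '-'), (256, -18, 0, 25, '-'), (264, -
[... 218 characters left out ...]
-'), (256, -12, 0, 25, '-'), (264, -11, 5, 23, '-'), (272, -8, 10, 15, 'O')]
215 [(240, -11, -9, 32, '-'), (248, -12, -4, 33, '-'), (256, -10, 0, 30, '-'), (264, -12, 5, 34, '-'), (272, -12, 9, 34, '-')]
220 [(240, -9, -9, 34, '-'), (248, -10, -4, 37, '-'), (256, -10, 0, 36, '-'), (264, -10, 5, 36, '-'), (272, -9, 9, 34, '-')]
225 [(240, -12, -8, 48, '-'), (248, -7, -4, 36, '-'), (256, -6, 0, 35, '-'), (264, -7, 5, 36, '-'), (272, -11, 8, 47, '-')]
230 [(240, -12, -8, 53, '-'), (248, -4, -4, 36, '-'), (256, -4, 0, 37, '-'), (264, -4, 5, 36, '-'), (272, -11, 8, 51, '-')]
235 [(240, -11, -8, 57, '-'), (248, -1, -4, 36, '-'), (256, -1, 0, 36, '-'), (264, -1, 5, 36, '-'), (272, -11, 8, 58, '-')]
```

View pics/g.png

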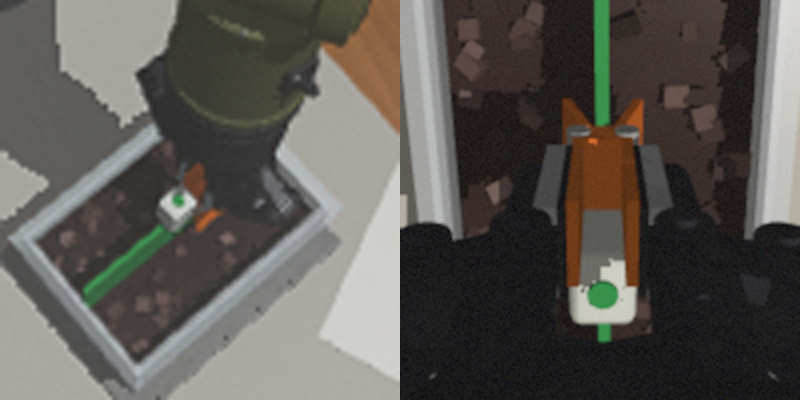

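The grip is good: width 16 mm, jaws open. Lift and carry over.

```bash
python3 -m inch '{"twist":[[0,0,0],[0,0,0],[0,0,0],[0,0,0],[0,0,0]],"delta_pos":[[0,0,1],[0,0,2],[0,0,3],[0,0,4],[0,0,2]],"hand":[0,0,0,0,0]}' 30
python3 -m inch '{"twist":[[0,0,0],[0,0,0],[0,0,0],[0,0,0],[0,0,0]],"delta_pos":[[-0.2,-3,0],[-0.3,-5,0],[-0.3,-5.5,0],[-0.3,-5.5,0],[-0.3,-5.5,0]],"hand":[0,0,0,0,0]}'
python3 -m inch '{"twist":[[0,0,0],[0,0,0],[0,0,0],[0,0,0],[0,0,0]],"delta_pos":[[-0.3,-5.5,0],[-0.3,-5.5,0],[-0.3,-5.5,0],[-0.3,-5.5,0],[-0.3,-4,0]],"hand":[0,0,0,0,0]}'
python3 -m inch '{"twist":[[0,0,0],[0,0,0],[0,0,0],[0,0,0],[0,0,0]],"delta_pos":[[0,-1.5,0],[0,-0.4,0],[0,0,0],[0,0,0],[0,0,0]],"hand":[0,0,0,0,0]}'
python3 w.py w3
```

```text
time_s: 7.82
tcp_pos: [0.5219, 0.2761, 0.1815]
tcp_rot: [[-0.992, -0.125, 0.002], [-0.125, 0.992, 0.001], [-0.003, 0.001, -1.0]]
contact_force: [-0.6, 0.6, -1.1]
width: 0.0157
grip_force: 32.0
time_s: 8.45
tcp_pos: [0.5069, 0.0289, 0.1793]
tcp_rot: [[-0.992, -0.125, 0.001], [-0.125, 0.992, -0.0], [-0.001, -0.0, -1.0]]
contact_force: [0.8, -0.4, 0.0]
width: 0.0158
grip_force: 32.0
time_s: 9.07
tcp_pos: [0.4915, -0.2321, 0.1792]
tcp_rot: [[-0.992, -0.123, 0.0], [-0.123, 0.992, -0.001], [-0.0, -0.001, -1.0]]
contact_force: [0.3, 0.8, -0.5]
width: 0.0158
grip_force: 32.0
time_s: 9.7
tcp_pos: [0.4926, -0.2472, 0.1788]
tcp_rot: [[-0.992, -0.127, 0.0], [-0.127, 0.992, 0.0], [-0.0, 0.0, -1.0]]
contact_force: [-0.2, 0.6, -0.5]
width: 0.016
grip_force: 32.0
9.7 [ 0.4926 -0.2472  0.1788] rot [-0.9919 -0.127   0.0001 -0.127   0.9919  0.0003 -0.0001  0.0002 -1.    ]
green 0.082 [250  90   6 123 490] [ 0.4659 -0.255   0.085 ] rect [ 468.6 -254.7  120.5    4.     8.1] line 8.111673 z 0.08292145590424277 0.08685222009637222
black 0.065 [ 447  189   52   43 1127] [ 0.5017 -0.018   0.0784] rect [503.  -13.1  44.9  37.2  45.7] line 40.40637 z 0.06500885838225445 0.08384225679556095
white 0.076 [483 214  17   7  45] [0.5032 0.004  0.0823] rect [503.3   4.5  21.5   2.9  79.7] line 80.14136 z 0.07993853663833489 0.08365994015802053
```

View pics/w3.png

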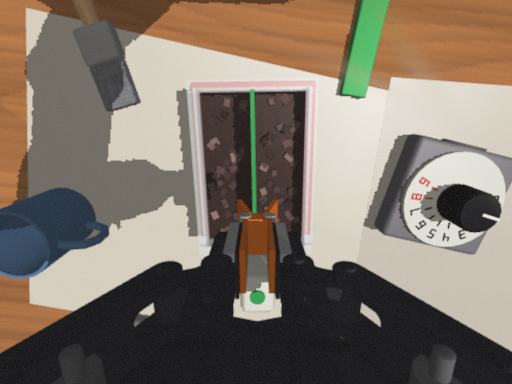

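```bash
python3 -m inch '{"twist":[[0,0,0.8],[0,0,0],[0,0,0],[0,0,0],[0,0,0]],"delta_pos":[[0.1,-0.4,-2],[0,0,-2.5],[0,0,-2],[0,0,-1],[0,0,0]],"hand":[0,0,0,0,0]}'
python3 w.py w4
python3 -m inch '{"twist":[[0,0,0],[0,0,0],[0,0,0],[0,0,0],[0,0,0]],"delta_pos":[[0,0,-1.2],[0,0,-1.2],[0,0,-1],[0,0,-0.6],[0,0,-0.4]],"hand":[0,0,0,0,0]}'
```

```text
time_s: 10.38
tcp_pos: [0.4932, -0.252, 0.1034]
tcp_rot: [[-0.99, -0.14, -0.001], [-0.14, 0.99, 0.0], [0.001, 0.001, -1.0]]
contact_force: [0.1, 0.5, -0.6]
width: 0.0155
grip_force: 32.0
10.375 [ 0.4932 -0.252   0.1034] rot [-0.9902 -0.1396 -0.0008 -0.1396  0.9902  0.0004  0.0007  0.0005 -1.    ]
green 0.082 [256  83   6 130 659] [ 0.4514 -0.257   0.085 ] rect [ 454.4 -256.4   92.2    3.4    7.9] line 7.8768487 z 0.08266648084744915 0.08709143849590975
orange 0.122 [247 218  23  36 602] [ 0.4942 -0.2518  0.1385] rect [ 494.4 -251.5   22.5   12.2    6.9] line 7.7997675 z 0.13661031882787597 0.13999692443780826
orange 0.07 [267 200  10  17  72] [ 0.4849 -0.2423  0.1127] rect [ 485.9 -240.9   13.5    5.8   38.7] line 32.694794 z 0.10403124843892361 0.12571822407965416
orange 0.07 [245 218  25  36 605] [ 0.4941 -0.2519  0.1385] rect [ 494.4 -252.    22.5   13.3    6.9] line 8.270615 z 0.13661031882787597 0.14235060783336223
time_s: 11.05
tcp_pos: [0.4933, -0.2523, 0.0595]
tcp_rot: [[-0.99, -0.139, -0.0], [-0.139, 0.99, 0.0], [0.0, 0.0, -1.0]]
contact_force: [-7.0, 2.8, 30.8]
width: 0.0157
grip_force: 34.8
```

```bash
python3 -m inch '{"twist":[[0,0,0],[0,0,0],[0,0,0],[0,0,0],[0,0,0]],"delta_pos":[[0,0,0.05],[0,0,0],[0,0,0],[0,0,0],[0,0,0]],"hand":[0,0.15,0.3,0.5,0.8]}' 20
python3 -m inch '{"twist":[[0,0,0],[0,0,0],[0,0,0],[0,0,0],[0,0,0]],"delta_pos":[[0,0,0],[0,0,2],[0,0,3],[0,0,4],[0,0,4]],"hand":[1,1,1,1,1]}'
python3 -m inch '{"twist":[[0,0,0],[0,0,0],[0,0,0],[0,0,0],[0,0,0]],"delta_pos":[[0,3,3],[1,4,3],[1,5,0],[1,5,0],[1,5,0]],"hand":[1,1,1,1,1]}'
python3 w.py w5
python3 - <<'E'
from bench import *
import cv2
im,_=get_image("scene");im2,_=get_image("side");w=cv2.imread("pics/w5.png")
f=lambda i,a,b:cv2.resize(i[a:a+90,b:b+90],(400,400),interpolation=cv2.INTER_CUBIC)
cv2.imwrite("pics/p.png",cv2.hconcat([f(im2,200,240),cv2.resize(w,(400,400))]))
E
```

```text
time_s: 11.68
tcp_pos: [0.4934, -0.2524, 0.0602]
tcp_rot: [[-0.99, -0.139, 0.0], [-0.139, 0.99, -0.0], [-0.0, -0.0, -1.0]]
contact_force: [-0.2, 0.6, 1.2]
width: 0.0595
grip_force: 0.0
time_s: 12.3
tcp_pos: [0.4931, -0.2523, 0.1914]
tcp_rot: [[-0.99, -0.139, -0.0], [-0.139, 0.99, -0.0], [0.0, -0.0, -1.0]]
contact_force: [1.4, 0.3, 0.1]
width: 0.0854
grip_force: 0.0
time_s: 12.92
tcp_pos: [0.5335, -0.0309, 0.2505]
tcp_rot: [[-0.99, -0.139, 0.001], [-0.139, 0.99, -0.0], [-0.001, -0.0, -1.0]]
contact_force: [0.3, -0.2, -0.4]
width: 0.0857
grip_force: 0.0
12.925 [ 0.5335 -0.0309  0.2505] rot [-0.9903 -0.1388  0.0007 -0.1388  0.9903 -0.0003 -0.0007 -0.0004 -1.    ]
green 0.082 [ 65  33  15  64 268] [ 0.4499 -0.2564  0.0843] rect [ 448.1 -257.5   66.8    5.8    7.8] line 7.8475976 z 0.08202150230609051 0.08709101027790289
green 0.082 [475 139  34 123 520] [0.5455 0.2779 0.0844] rect [542.3 277.8 167.5   6.9   7.9] line 7.3211513 z 0.08200871216787381 0.08715856638416875
orange 0.122 [ 66 100   9  19  79] [ 0.4928 -0.2326  0.128 ] rect [ 493.2 -232.4   18.3    3.9    7.3] line 7.8768897 z 0.12216201676315513 0.1329828557074707
orange 0.07 [ 66  99  11  20 117] [ 0.493  -0.2334  0.125 ] rect [ 492.8 -233.2   19.7    5.7    8.2] line 7.9505644 z 0.11578273630477603 0.1329828557074707
black 0.065 [264 124  32  35 694] [ 0.5008 -0.0092  0.0818] rect [500.6  -7.   42.9  37.7  27.1] line 17.096642 z 0.07803902907804317 0.08398383266554882
```

View pics/p.png

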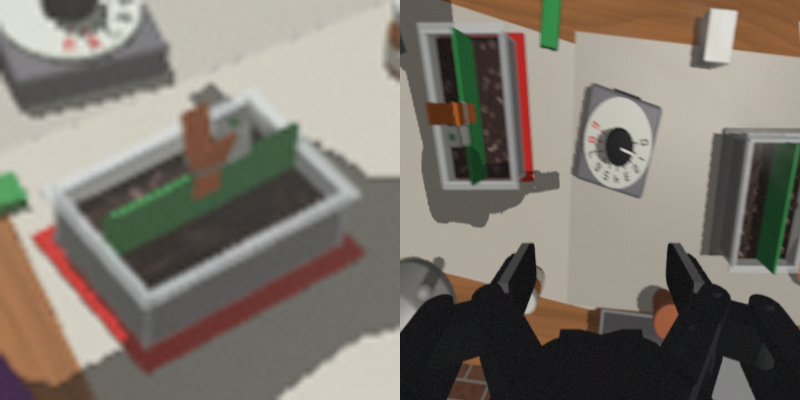

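```bash
python3 - <<'E'
from bench import *
from h import *
np.set_printoptions(precision=4,suppress=True)
c=calibration("wrist");s=observe();im,d=get_image("wrist");W=cloud(d,c);m=masks(im)
print(s["qpos"],s["tcp_pos"])
hs=cv2.cvtColor(im,cv2.COLOR_BGR2HSV)
near=(np.hypot(W[...,0]-.5,W[...,1]+.005)<.075)&(d>0)
pl=near&(abs(W[...,2]-.040)<.004)&(hs[...,2]>120)
(x,y),r=cv2.minEnclosingCircle((W[pl][:,:2]*1000).astype(np.float32));print("plate",x,y,r,pl.sum())
top=near&(W[...,2]>.078)
(x,y),r=cv2.minEnclosingCircle((W[top][:,:2]*1000).astype(np.float32));print("sleeve top",x,y,r,W[top][:,2].mean())
ln=top&(hs[...,2]>110);P=W[ln];print("line",P.mean(0),len(P))
bx=near|((np.hypot(W[...,0]-.5,W[...,1]+.005)<.1)&(d>0));bx&=(W[...,2]>.028)&(W[...,2]<.046)
print("box",cv2.minAreaRect((W[bx][:,:2]*1000).astype(np.float32)))
# ortho view: up=+x, left=+y, 5 px/mm -> 560px over 140mm at z=.04
S=4.;N=560;ctr=np.array([.500,-.006])
u=np.array([[0,0],[N,0],[N,N],[0,N]],np.float32)
w=[proj([ctr[0]+(N/2-v)/S/1000,ctr[1]+(N/2-uu)/S/1000,.04],c) for uu,v in u]
H=cv2.getPerspectiveTransform(np.float32(w),u)
w2=[proj([ctr[0]+(N/2-v)/S/1000,ctr[1]+(N/2-uu)/S/1000,.082],c) for uu,v in u]
cv2.imwrite("pics/dial.png",cv2.warpPerspective(im,H,(N,N),flags=cv2.INTER_CUBIC))
E
```

```text
[  7.9732  18.3393 -10.4489  94.0355   3.4555  67.9294  95.085 ] [ 0.5336 -0.0288  0.2502]
plate 500.82952880859375 -8.305741310119629 60.52804183959961 4430
sleeve top 526.80029296875 -14.685783386230469 59.96239471435547 0.35938845937201125
line [0.5124 0.0099 0.2496] 196
box ((500.2185974121094, -8.95550537109375), (129.81588745117188, 129.7806854248047), 83.6025619506836)
```

View pics/dial.png

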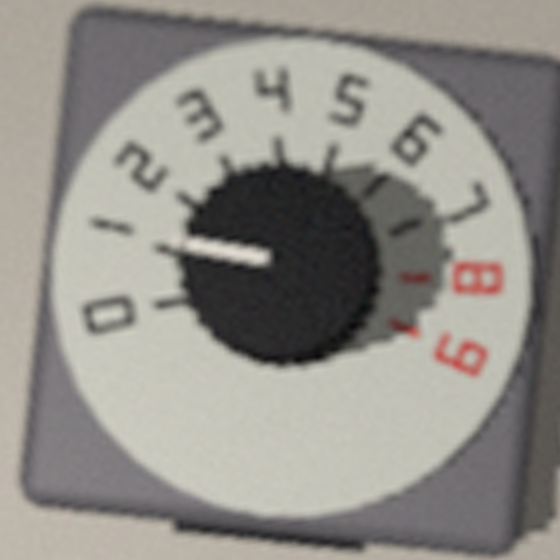

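The dial picture shows the line on 1, with the plate centre at (0.5005, -0.0085). Going from 1 to 7 is a 144° clockwise turn. To keep the last joint in range, I'll first turn the tool +105° while centring it above.

```bash
python3 -m inch '{"twist":[[0,0,10.5],[0,0,10.5],[0,0,10.5],[0,0,10.5],[0,0,10.5]],"delta_pos":[[-0.66,0.4,-2],[-0.66,0.4,-2],[-0.66,0.4,-2],[-0.66,0.4,-2],[-0.67,0.43,-2]],"hand":[1,1,1,1,1]}' 20
python3 -m inch '{"twist":[[0,0,10.5],[0,0,10.5],[0,0,10.5],[0,0,10.5],[0,0,10.5]],"delta_pos":[[0,0,0],[0,0,0],[0,0,0],[0,0,0],[0,0,0]],"hand":[1,1,1,1,1]}'
python3 -m inch '{"twist":[[0,0,0],[0,0,0],[0,0,0],[0,0,0],[0,0,0]],"delta_pos":[[0,0,0],[0,0,0],[0,0,0],[0,0,0],[0,0,0]],"hand":[1,1,1,1,1]}'
python3 - <<'E'
from bench import *
from h import *
np.set_printoptions(precision=4,suppress=True)
c=calibration("wrist");s=observe();im,d=get_image("wrist");W=cloud(d,c)
print(s["qpos"],s["tcp_pos"],np.degrees(np.arctan2(s["tcp_rot"][1][1],s["tcp_rot"][0][1])))
R=np.hypot(W[...,0]-.5005,W[...,1]+.0085)
hs=cv2.cvtColor(im,cv2.COLOR_BGR2HSV)
top=(R<.035)&(W[...,2]>.078)&(W[...,2]<.088)
if top.sum():
    print("sleeve",cv2.minEnclosingCircle((W[top][:,:2]*1000).astype(np.float32)),W[top][:,2].mean(),top.sum())
pl=(R<.075)&(abs(W[...,2]-.040)<.004)&(hs[...,2]>120)
if pl.sum()>9: print("plate",cv2.minEnclosingCircle((W[pl][:,:2]*1000).astype(np.float32)))
E
```

```text
time_s: 13.75
tcp_pos: [0.4999, -0.014, 0.1496]
tcp_rot: [[-0.49, -0.872, 0.0], [-0.872, 0.49, -0.001], [0.001, -0.001, -1.0]]
contact_force: [-0.2, -0.6, -0.4]
width: 0.0855
grip_force: 0.0
time_s: 14.38
tcp_pos: [0.4985, -0.0133, 0.1483]
tcp_rot: [[0.354, -0.935, -0.006], [-0.935, -0.354, -0.005], [0.002, 0.007, -1.0]]
contact_force: [-0.3, 0.3, -2.4]
width: 0.0853
grip_force: 0.0
time_s: 15.0
tcp_pos: [0.4984, -0.0112, 0.1482]
tcp_rot: [[0.352, -0.936, -0.007], [-0.936, -0.352, -0.004], [0.001, 0.008, -1.0]]
contact_force: [0.3, 0.6, 0.2]
width: 0.0853
grip_force: 0.0
[ 38.823   30.555  -61.892  107.7302  30.8779  61.0853 164.8696] [ 0.4984 -0.0112  0.1482] -159.40938069455385
sleeve ((501.3690185546875, -8.119626998901367), 23.13178825378418) 0.08172403485699443 1761
plate ((501.1649169921875, -8.098431587219238), 60.07206344604492)
```

```bash
python3 -m inch '{"twist":[[0,0,-8],[0,0,-8],[0,0,-8],[0,0,-6],[0,0,0]],"delta_pos":[[0.1,0.1,-1],[0.1,0.1,-1],[0,0,-1],[0,0,0],[0,0,0]],"hand":[1,1,1,1,1]}'
python3 -m inch '{"twist":[[0,0,0],[0,0,0],[0,0,0],[0,0,0],[0,0,0]],"delta_pos":[[0,0,0],[0,0,0],[0,0,0],[0,0,0],[0,0,0]],"hand":[1,1,1,1,1]}'
python3 -c "
from bench import *
s=observe();print(s['qpos'],s['tcp_pos'],s['tcp_rot'])"
```

```text
time_s: 15.68
tcp_pos: [0.5005, -0.0093, 0.1181]
tcp_rot: [[-0.163, -0.987, -0.008], [-0.987, 0.163, 0.001], [-0.0, 0.008, -1.0]]
contact_force: [0.8, -0.2, 0.5]
width: 0.0855
grip_force: 0.0
time_s: 16.3
tcp_pos: [0.5004, -0.0095, 0.118]
tcp_rot: [[-0.164, -0.986, -0.008], [-0.987, 0.164, 0.002], [-0.0, 0.008, -1.0]]
contact_force: [0.3, 0.2, -0.1]
width: 0.0857
grip_force: 0.0
[ 32.85544716  29.66775884 -51.65194365 109.86456912  28.17906615
  54.58274538 138.3351025 ] [ 0.50039638 -0.0094672   0.11798015] [[-1.63692329e-01 -9.86481389e-01 -7.70003999e-03]
 [-9.86511354e-01  1.63684066e-01  1.69572693e-03]
 [-4.12429202e-04  7.87375436e-03 -9.99968916e-01]]
```

```bash
python3 -m inch '{"twist":[[-0.1,-0.44,0],[0,0,0],[0,0,0],[0,0,0],[0,0,0]],"delta_pos":[[0.06,0.12,-2],[0,0,-3],[0,0,-3],[0,0,-2],[0,0,-1]],"hand":[1,1,1,1,1]}'
python3 -m inch '{"twist":[[0,0,0],[0,0,0],[0,0,0],[0,0,0],[0,0,0]],"delta_pos":[[0,0,0],[0,0,0],[0,0,0],[0,0,0],[0,0,0]],"hand":[0.7,0.5,0.4,0.3,0.2]}' 60
python3 -m inch '{"twist":[[0,0,0],[0,0,0],[0,0,0],[0,0,0],[0,0,0]],"delta_pos":[[0,0,0],[0,0,0],[0,0,0.2],[0,0,0.4],[0,0,0.3]],"hand":[0.2,0.2,0.2,0.2,0.2]}'
```

```text
time_s: 16.92
tcp_pos: [0.5006, -0.0082, 0.0071]
tcp_rot: [[-0.163, -0.987, -0.001], [-0.987, 0.163, 0.0], [0.0, 0.001, -1.0]]
contact_force: [-0.4, -0.1, 0.1]
width: 0.0854
grip_force: 0.0
time_s: 17.55
tcp_pos: [0.5006, -0.008, 0.0091]
tcp_rot: [[-0.164, -0.987, 0.0], [-0.987, 0.164, -0.001], [0.001, -0.0, -1.0]]
contact_force: [-4.7, 0.8, 7.1]
width: 0.0429
grip_force: 59.9
time_s: 18.18
tcp_pos: [0.5005, -0.008, 0.017]
tcp_rot: [[-0.164, -0.987, -0.001], [-0.987, 0.164, 0.0], [-0.0, 0.001, -1.0]]
contact_force: [-1.9, 1.4, -8.5]
width: 0.0428
grip_force: 61.7
```

```bash
python3 -m inch '{"twist":[[0,0,0],[0,0,-3],[0,0,-6],[0,0,-9],[0,0,-9]],"delta_pos":[[0,0,0.2],[0,0,0],[0,0,0],[0,0,0],[0,0,0]],"hand":[0.2,0.2,0.2,0.2,0.2]}'
python3 -m inch '{"twist":[[0,0,-9],[0,0,-9],[0,0,-9],[0,0,-9],[0,0,-9]],"delta_pos":[[0,0,0],[0,0,0],[0,0,0],[0,0,0],[0,0,0]],"hand":[0.2,0.2,0.2,0.2,0.2]}'
python3 -m inch '{"twist":[[0,0,-9],[0,0,-9],[0,0,-9],[0,0,-9],[0,0,-9]],"delta_pos":[[0,0,0],[0,0,0],[0,0,0],[0,0,0],[0,0,0]],"hand":[0.2,0.2,0.2,0.2,0.2]}'
python3 -m inch '{"twist":[[0,0,-9],[0,0,-9],[0,0,-6],[0,0,-3],[0,0,0]],"delta_pos":[[0,0,0],[0,0,0],[0,0,0],[0,0,0],[0,0,0]],"hand":[0.2,0.2,0.2,0.2,0.2]}'
python3 - <<'E'
from bench import *
from h import *
np.set_printoptions(precision=4,suppress=True)
s=observe();print(s["qpos"],s["ft_torque"],"y ang",np.degrees(np.arctan2(s["tcp_rot"][1][1],s["tcp_rot"][0][1])))
for n in ("wrist","side"):
    c=calibration(n);im,d=get_image(n);W=cloud(d,c);hs=cv2.cvtColor(im,cv2.COLOR_BGR2HSV)
    r=W[...,:2]-np.array([.5008,-.0083]);R=np.hypot(r[...,0],r[...,1])
    k=(R<.024)&(d>0)&(W[...,2]>.05)&(W[...,2]<.1)
    w=k&(hs[...,2]>130)&(hs[...,1]<60)
    if w.sum(): print(n,w.sum(),W[w].mean(0),np.degrees(np.arctan2(r[w][:,1].mean(),r[w][:,0].mean())), "top z",np.percentile(W[k][:,2],95))
    cv2.imwrite(f"pics/t_{n}.png",im)
E
```

```text
time_s: 18.8
tcp_pos: [0.5006, -0.0082, 0.0188]
tcp_rot: [[-0.598, -0.802, -0.001], [-0.802, 0.598, 0.0], [0.0, 0.001, -1.0]]
contact_force: [-2.5, 2.1, -7.5]
width: 0.0425
grip_force: 61.8
time_s: 19.42
tcp_pos: [0.5006, -0.0084, 0.0188]
tcp_rot: [[-0.99, -0.144, -0.001], [-0.144, 0.99, -0.0], [0.001, -0.0, -1.0]]
contact_force: [-2.0, 1.2, -8.2]
width: 0.043
grip_force: 61.8
time_s: 20.05
tcp_pos: [0.5004, -0.0085, 0.0188]
tcp_rot: [[-0.802, 0.598, -0.002], [0.598, 0.802, -0.0], [0.001, -0.001, -1.0]]
contact_force: [-1.7, 0.3, -6.8]
width: 0.0425
grip_force: 61.8
time_s: 20.68
tcp_pos: [0.5003, -0.0085, 0.0188]
tcp_rot: [[-0.448, 0.894, -0.002], [0.894, 0.448, -0.0], [0.0, -0.002, -1.0]]
contact_force: [-1.9, -1.2, -8.5]
width: 0.0426
grip_force: 61.9
[ -0.0843  30.8883  -2.5812 116.8632   2.5142  32.3948  22.2073] [-0.3073  0.603  -0.0019] y ang 26.632631498644116
wrist 129 [ 0.4972 -0.0074  0.0797] 165.34523879899197 top z 0.09356864674750615
side 1 [ 0.5019 -0.0156  0.0918] -81.58688945538835 top z 0.09486654969161346
```

```bash
python3 -m inch '{"twist":[[0,0,0],[0,0,0],[0,0,0],[0,0,0],[0,0,0]],"delta_pos":[[0,0,-0.4],[0,0,-0.4],[0,0,-0.2],[0,0,0],[0,0,0]],"hand":[0.2,0.2,0.2,0.2,0.2]}'
python3 -m inch '{"twist":[[0,0,0],[0,0,0],[0,0,0],[0,0,0],[0,0,0]],"delta_pos":[[0,0,0],[0,0,0],[0,0,0],[0,0,0],[0,0,0]],"hand":[0.6,0.8,1,1,1]}' 20
python3 -m inch '{"twist":[[0,0,0],[0,0,0],[0,0,0],[0,0,0],[0,0,0]],"delta_pos":[[0,0,2],[0,0,4],[0,0,5],[0,0,6],[-3,0,5]],"hand":[1,1,1,1,1]}'
python3 -m inch '{"twist":[[0,0,0],[0,0,0],[0,0,0],[0,0,0],[0,0,0]],"delta_pos":[[0,3,3],[0,3,0],[0,0,0],[0,0,0],[0,0,0]],"hand":[1,1,1,1,1]}'
python3 - <<'E'
from bench import *
from h import *
np.set_printoptions(precision=4,suppress=True)
s=observe();print(s["qpos"],s["tcp_pos"])
out=[]
for n in ("wrist","scene"):
    c=calibration(n);im,d=get_image(n);W=cloud(d,c);hs=cv2.cvtColor(im,cv2.COLOR_BGR2HSV)
    r=W[...,:2]-np.array([.5008,-.0083]);R=np.hypot(r[...,0],r[...,1])
    k=(R<.022)&(d>0)&(W[...,2]>.07)&(W[...,2]<.1)
    w=k&(hs[...,2]>110)&(hs[...,1]<60)
    if w.sum(): print(n,w.sum(),W[w].mean(0),np.degrees(np.arctan2(r[w][:,1].mean(),r[w][:,0].mean())), "top z",np.median(W[k][:,2]))
    if n=="wrist":
        o=masks(im)["orange"]&(W[...,2]>.12)&(W[...,2]<.14)&(W[...,1]<-.1)
        if o.sum(): print("clip tails",W[o].mean(0),o.sum())
        S=4.;N=560;u=np.array([[0,0],[N,0],[N,N],[0,N]],np.float32)
        q=[proj([.5005+(N/2-v)/S/1000,-.0085+(N/2-a)/S/1000,.04],c) for a,v in u]
        dial=cv2.warpPerspective(im,cv2.getPerspectiveTransform(np.float32(q),u),(N,N),flags=cv2.INTER_CUBIC)
        out+=[cv2.resize(dial,(400,400))]
    else: out+=[cv2.resize(im[100:300,160:360],(400,400),interpolation=cv2.INTER_CUBIC)]
cv2.imwrite("pics/end.png",cv2.hconcat(out))
E
```

```text
time_s: 21.4
tcp_pos: [0.5004, -0.0085, 0.0092]
tcp_rot: [[-0.447, 0.894, -0.001], [0.894, 0.447, -0.0], [0.0, -0.001, -1.0]]
contact_force: [-6.7, -2.5, -1.4]
width: 0.043
grip_force: 63.1
time_s: 22.02
tcp_pos: [0.5012, -0.0082, 0.0091]
tcp_rot: [[-0.447, 0.894, 0.0], [0.894, 0.447, 0.0], [-0.0, 0.0, -1.0]]
contact_force: [0.6, -0.3, -0.4]
width: 0.0855
grip_force: 0.0
time_s: 22.65
tcp_pos: [0.4723, -0.0081, 0.2313]
tcp_rot: [[-0.447, 0.894, 0.003], [0.894, 0.447, 0.0], [-0.001, 0.002, -1.0]]
contact_force: [-0.1, -0.2, 0.5]
width: 0.0853
grip_force: 0.0
time_s: 23.28
tcp_pos: [0.4709, 0.0507, 0.2586]
tcp_rot: [[-0.446, 0.895, -0.001], [0.895, 0.446, -0.0], [-0.0, -0.001, -1.0]]
contact_force: [-0.1, -0.9, 0.3]
width: 0.085
grip_force: 0.0
[ -5.0265  12.3148  -5.1714 101.1466   1.2212  66.6437  15.9245] [0.4709 0.0507 0.2586]
wrist 40 [ 0.5056 -0.0184  0.0822] -64.38549006521541 top z 0.08191646383363976
scene 8 [ 0.5033 -0.0201  0.0826] -77.8921063738349 top z 0.08241054684879923
```

View pics/end.png

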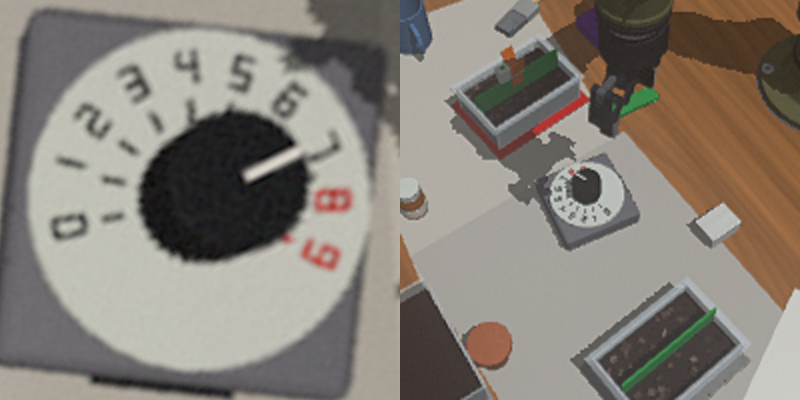

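The line points at 7, measured at -64.4° against -66.4° expected. The sleeve top is at z=0.082, so it is fully down. The clip stands on the heated tub's divider, and the arm is clear of everything.

```bash
python3 -c "
from bench import *
print(hand_in())"
```

```text
the job is handed in; nothing more can be done
None
```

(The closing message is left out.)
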